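# Put the lathe's belt pulleys away by size

### The job

Put the four aluminium belt pulleys of the small lathe away: set each one hub up and flat on the floor of the wooden dish whose recess fits it, the smallest pulley in the smallest dish and so on up to the largest. Set them down gently, without dropping them, and leave the steel chuck and the brass ring where they are.

Things in the scene. Friction and masses are not known exactly. Their poses are not given: they have to be found in the camera images.
- pulley_30_center (a point): Loose aluminium belt pulley standing hub up: a grooved disc of 30 mm diameter and 16 mm thick, with a plain round hub of 22 mm diameter standing 26 mm high on its middle (42 mm high in all, about 50 g, give or take 40 percent). The point lies on its axis, half-way up (21 mm above its underside, 5 mm above the disc's top face); z points up along the hub. Pinch it by the hub, from above, with the fingertips kept above the disc.
- pulley_44_center (a point): Loose aluminium belt pulley standing hub up: a grooved disc of 44 mm diameter and 16 mm thick, with a plain round hub of 22 mm diameter standing 26 mm high on its middle (42 mm high in all, about 90 g, give or take 40 percent). The point lies on its axis, half-way up (21 mm above its underside, 5 mm above the disc's top face); z points up along the hub. Pinch it by the hub, from above, with the fingertips kept above the disc.
- pulley_58_center (a point): Loose aluminium belt pulley standing hub up: a grooved disc of 58 mm diameter and 16 mm thick, with a plain round hub of 22 mm diameter standing 26 mm high on its middle (42 mm high in all, about 150 g, give or take 40 percent). The point lies on its axis, half-way up (21 mm above its underside, 5 mm above the disc's top face); z points up along the hub. Pinch it by the hub, from above, with the fingertips kept above the disc.
- pulley_72_center (a point): Loose aluminium belt pulley standing hub up: a grooved disc of 72 mm diameter and 16 mm thick, with a plain round hub of 22 mm diameter standing 26 mm high on its middle (42 mm high in all, about 220 g, give or take 40 percent). The point lies on its axis, half-way up (21 mm above its underside, 5 mm above the disc's top face); z points up along the hub. Pinch it by the hub, from above, with the fingertips kept above the disc.
- dish_42: Fixed round dish of pale turned wood, 58 mm outside diameter and 16 mm high, lined with thin dark felt, with a round flat recess of 42 mm diameter, 10 mm deep (wall 8 mm, inner floor 6 mm above the bench). It is the place of the 30 mm pulley (12 mm of play across). Origin: centre of its underside, on the bench; z up.
- dish_56: Fixed round dish of pale turned wood, 72 mm outside diameter and 16 mm high, lined with thin dark felt, with a round flat recess of 56 mm diameter, 10 mm deep (wall 8 mm, inner floor 6 mm above the bench). It is the place of the 44 mm pulley (12 mm of play across). Origin: centre of its underside, on the bench; z up.
- dish_70: Fixed round dish of pale turned wood, 86 mm outside diameter and 16 mm high, lined with thin dark felt, with a round flat recess of 70 mm diameter, 10 mm deep (wall 8 mm, inner floor 6 mm above the bench). It is the place of the 58 mm pulley (12 mm of play across). Origin: centre of its underside, on the bench; z up.
- dish_84: Fixed round dish of pale turned wood, 100 mm outside diameter and 16 mm high, lined with thin dark felt, with a round flat recess of 84 mm diameter, 10 mm deep (wall 8 mm, inner floor 6 mm above the bench). It is the place of the 72 mm pulley (12 mm of play across). Origin: centre of its underside, on the bench; z up.
- chuck: Bystander: loose steel three-jaw lathe chuck, 60 mm diameter, 42 mm high with three small dark jaws on top, 0.6 kg. Origin: centre of its underside, on the bench. Leave it alone.
- collar: Bystander: loose plain brass ring, 56 mm outside and 32 mm inside diameter, 20 mm high, 0.28 kg. Origin: centre of its underside, on the bench. Leave it alone.
Mind the look-alikes: they are no part of the job. Leave any pink look-alike of the dish_70 alone.

How it is judged:
At the end, for the whole second after the job is handed in: Each of the four pulleys lies flat in its own dish (30 mm pulley in the 42 mm recess, 44 in 56, 58 in 70, 72 in 84): axis within 9 mm of the dish's centre, underside on the recess floor (its half-way point 24 to 30 mm above the bench), hub up within 0.12 rad, released and at rest (horizontal distance between pulley_30_center and dish_42 below 0.009 m and z of pulley_30_center in the frame of dish_42 between 0.024 and 0.03 m and angle between each of pulley_30_center, pulley_44_center, pulley_58_center, pulley_72_center's own z axis and vertical below 0.12 rad and linear speed of each of pulley_30, pulley_44, pulley_58, pulley_72 below 0.02 m/s and horizontal distance between pulley_44_center and dish_56 below 0.009 m and z of pulley_44_center in the frame of dish_56 between 0.024 and 0.03 m and horizontal distance between pulley_58_center and dish_70 below 0.009 m and z of pulley_58_center in the frame of dish_70 between 0.024 and 0.03 m and horizontal distance between pulley_72_center and dish_84 below 0.009 m and z of pulley_72_center in the frame of dish_84 between 0.024 and 0.03 m); the robot touches nothing.
It fails at once if the chuck was moved more than 15 mm (distance of chuck from where it was at the start of the episode above 0.015 m).
It fails at once if the collar was moved more than 15 mm (distance of collar from where it was at the start of the episode above 0.015 m).
It fails at once if a pulley was dropped or thrown (faster than 0.75 m/s, as after a fall of 29 mm, with no finger on it) ((linear speed of pulley_30 above 0.75 m/s and contact force between the fingers and pulley_30 below 0.05 N) or (linear speed of pulley_44 above 0.75 m/s and contact force between the fingers and pulley_44 below 0.05 N) or (linear speed of pulley_58 above 0.75 m/s and contact force between the fingers and pulley_58 below 0.05 N) or (linear speed of pulley_72 above 0.75 m/s and contact force between the fingers and pulley_72 below 0.05 N)).
It also fails if it takes over 104 s, if anything falls off the work surface, if the arm or the gripper's body presses on something with over 40 N, if the wrist force passes 120 N, or if a joint passes its speed limit or range.

### The arm

A 6-joint arm with a two-finger parallel gripper is mounted at the origin on the work surface. World frame = base frame: x ahead of the robot, y to its left, z up, the work surface at z = 0. Lengths are in m, angles in rad, forces in N, time in s.
With the tool pointing down it reaches from about 0.225 to 0.875 m from the base axis. Payload 3.4 kg.
Tool frame: the origin (TCP) lies midway between the tips of the shut fingers; the grasp point (between the pads) lies 19 mm behind it; z points along the fingers, y is the direction in which the jaws open and shut (so a half turn about z gives the same grasp; the last joint's range is limited). The gripper opens to 85 mm and grips with 20 to 120 N. Pads are 22 mm wide; open, the fingers measure 114 mm over their backs; the gripper's body (76 mm by 85 mm) begins 54 mm behind the grasp point. The pads swing forward as they close: fully open they stand 13 mm farther back than shut.
Start: joints at [1.05, 0.276, 1.505, -0, 1.361, -0.121], TCP at [0.224, 0.53, 0.231] pointing down, gripper open.
Joint ranges: [-2.89, 2.89], [-0.75, 2.08], [0.22, 2.7], [-1.18, 4.32], [0.11, 2.71], [-2.7, 2.7]. Speed limits (rad/s): [2.57, 2.57, 3.14, 3.14, 3.14, 3.14].

### API

Orientations are given as [roll, pitch, yaw] about the fixed x, y, z axes, in that order (R = Rz(yaw) Ry(pitch) Rx(roll)).
In Python, from station import robot gives the robot as it stands. The module is installed in compiled form; this text tells all that it offers.
- The arm moves only by the tool arm_command, never from a script. Its argument "targets" is text: rows parted by semicolons, each of 7 numbers parted by spaces: the turn, a rotation vector about the tool's x, y, z in degrees, then the shift along the tool's x, y, z in cm, then the closure, from 0 (fully open) to 1 (shut). In form: wx wy wz dx dy dz gripper; .... A call has 1 to 12 rows; each row shifts and turns the commanded pose from where the row before left it, along the tool's axes as they then stand; what a row does not reach is not made up. A row lasts 1/10 s, in which the tool goes at most 50 mm and 8.59 degrees, less where a joint would pass 70% of its speed; a pose out of reach is approached as far as the arm can. A call is refused whole if a number of a shift passes 5 or a number of a turn 8.59, either way. A call with a gripper value outside its range is refused whole. The fingers move at their own pace and stop on an object; "force" is the grip in N (left out, the last holds). Time passes only in rows, so rows that do not move let the fingers close. It gives the time, the measured TCP pose, the force and the opening at its end, in the units of the state.
- robot.state(): the state, without advancing time (a new reading comes with each control period).
- robot.get_image(name): name is "side" or "top" or "wrist"; returns a dict with "image" (480x640x3 uint8, red, green, blue), "z_map" (480x640 float32, m along the optical axis (not along the pixel's ray), 0 where there is no reading), "mtx" (3x3 intrinsics, pixels), "k1" (the pictures are not rectified: a ray, as slopes to the right and down, at radius r is drawn at 1 + k1 r^2 times it, then the intrinsics apply), "pose" (4x4, takes a point from camera to world coordinates). Camera axes: x right, y up, looking along -z (the intrinsics and any distortion apply to the point x, -y, -z); pixel columns grow to the right and rows downward; lengths in m; the calibration is good to about 2 mm. A picture is of the moment at which its call begins.
- robot.job_done(): hands the job in, once; it reports no verdict.
Trained networks look in a picture, given as the dict that the camera call returned (one of the last four; its "shot" number tells which), for a name from the list of things; names that differ only in an ending like _2 or _b are one class to them, and where a whole thing is asked for, a point or a joint stands for the part that bears it (a point fixed in the world has none). Each returns a list of dicts, best first, with "confidence" (0 to 1); they miss things now and then, are a little off and sometimes report something else, mostly with a low value. They report only what shows in the picture. A call takes as long as a camera call. They do not tell look-alikes from the thing itself.
- robot.find_in(picture, label): "location" ([x, y, z] in m, in world coordinates, good to about 4 mm: the middle of the surface that is visible of it).
- robot.trace(picture, label): "region" (480x640 bool, what is visible of it).
- robot.landmark_of(picture, label): "location" ([x, y, z] in m, in world coordinates, good to about 4 mm: a listed point, or the origin of a listed thing).
The state is a dict: "t": time; "joint_pos": joint angles; "qvel": joint speeds; "tau": joint torques, N m; "tool_pos": TCP position; "tool_rot": TCP orientation; "ft_force": force on the tool from outside, world axes, zero at the start; "ft_torque": the same for the moment, N m; "opening": finger opening in m.
Only numpy, scipy, OpenCV 4.12 (cv2) and the standard library are available. Lean on these libraries where they do the work, as an engineer would, in place of code of your own. Each camera call takes 0.05 s, during which the arm holds its last target. There are 200 camera calls.

## Working session

There is one attempt and no reset: what is moved stays moved. The work goes in short steps, Python scripts to look and compute and a tool call to move; the robot and the scene stay as the last step left them, time stands still between calls to the robot, and variables do not carry over. Pictures are saved under pics/ and viewed, about 12 in all and at most 16, crops included, and the job is handed in when it is done.

Besides the shell and the picture viewer there is one more tool, called after "Emit:" as name(argument=value, ...) on one line, values as JSON. arm_command: Moves the arm, as the interface text tells. Its arguments: {"type":"object","properties":{"targets":{"type":"string"},"force":{"type":"number"}},"required":["targets"]}

```bash
mkdir -p pics
cat > h.py <<'E'
import numpy as np, cv2
from station import robot
N=["pulley_30_center","pulley_44_center","pulley_58_center","pulley_72_center","dish_42","dish_56","dish_70","dish_84","chuck","collar"]
def save(p,name): cv2.imwrite(f"pics/{name}.png",cv2.cvtColor(p["image"],cv2.COLOR_RGB2BGR))
def proj(p,w):
    c=np.linalg.inv(p["pose"])@np.append(w,1); s=np.array([c[0]/-c[2],-c[1]/-c[2]])
    s=s*(1+p["k1"]*(s@s)); return (p["mtx"]@np.append(s,1))[:2]
def cloud(p):
    v,u=np.mgrid[0:480,0:640]; d=(np.stack([u,v],-1).reshape(-1,2)-p["mtx"][:2,2])/np.diag(p["mtx"])[:2]
    s=d.copy()
    for _ in range(8): s=d/(1+p["k1"]*(s**2).sum(1,keepdims=True))
    z=p["z_map"].reshape(-1); c=np.stack([s[:,0]*z,-s[:,1]*z,-z],1)
    w=c@p["pose"][:3,:3].T+p["pose"][:3,3]; w[z<=0]=np.nan
    return w.reshape(480,640,3)
E
python3 - <<'E'
from h import *
print(robot.state())
p=robot.get_image("top"); save(p,"top1"); print(p["pose"].round(3))
for n in N:
    for d in robot.landmark_of(p,n)[:3]: print(n,round(d["confidence"],2),np.round(d["location"],3),proj(p,d["location"]).round())
p=robot.get_image("side"); save(p,"side1")
E
```

```text
{'t': 0.0, 'joint_pos': array([ 1.05001930e+00,  2.76614113e-01,  1.50618597e+00,  2.41095874e-05,
        1.36067892e+00, -1.21025837e-01]), 'qvel': array([-0.00020231, -0.00087541,  0.00025869,  0.00167863, -0.00129945,
       -0.00052483]), 'tau': array([-6.87003539e-04, -4.16774368e+01, -2.45807523e+01, -3.88284468e-05,
        1.07353643e-02, -2.78031371e-05]), 'tool_pos': array([0.22352121, 0.5291849 , 0.23040775]), 'tool_rot': array([-3.13972294e+00, -2.51137914e-04,  2.74183618e+00]), 'ft_force': array([ 0.44796443,  0.42039472, -0.15117727]), 'ft_torque': array([-0.00311441, -0.03335126, -0.04442535]), 'opening': 0.0855448780574405}
[[-1.500e-02  9.850e-01 -1.720e-01  3.120e-01]
 [-1.000e+00 -1.500e-02  2.000e-03  2.500e-02]
 [-1.000e-03  1.720e-01  9.850e-01  1.473e+00]
 [ 0.000e+00  0.000e+00  0.000e+00  1.000e+00]]
pulley_30_center 0.55 [0.574 0.271 0.016] [219. 245.]
pulley_44_center 0.72 [ 0.601 -0.25   0.026] [428. 231.]
pulley_44_center 0.62 [ 0.386 -0.24   0.003] [427. 318.]
pulley_44_center 0.26 [0.571 0.27  0.021] [219. 246.]
pulley_58_center 0.97 [0.509 0.428 0.019] [155. 272.]
pulley_72_center 0.61 [0.665 0.115 0.018] [281. 208.]
dish_42 0.92 [0.753 0.011 0.002] [322. 176.]
dish_42 0.9 [ 0.386 -0.24   0.004] [427. 318.]
dish_42 0.81 [ 0.499 -0.242  0.   ] [425. 273.]
dish_56 0.92 [0.753 0.011 0.002] [322. 176.]
dish_56 0.9 [ 0.386 -0.24   0.004] [427. 318.]
dish_56 0.81 [ 0.499 -0.242  0.   ] [425. 273.]
dish_70 0.92 [0.753 0.011 0.002] [322. 176.]
dish_70 0.9 [ 0.386 -0.24   0.004] [427. 318.]
dish_70 0.81 [ 0.499 -0.242  0.   ] [425. 273.]
dish_84 0.92 [0.753 0.011 0.002] [322. 176.]
dish_84 0.9 [ 0.386 -0.24   0.004] [427. 318.]
dish_84 0.81 [ 0.499 -0.242  0.   ] [425. 273.]
chuck 0.61 [ 0.625 -0.065  0.002] [353. 224.]
chuck 0.46 [ 0.472  0.108 -0.003] [285. 286.]
collar 0.51 [ 0.472  0.106 -0.001] [286. 286.]
```

View pics/top1.png

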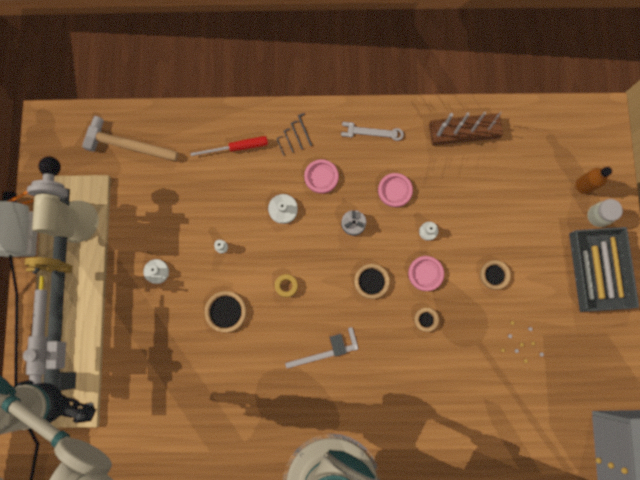

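View pics/side1.png

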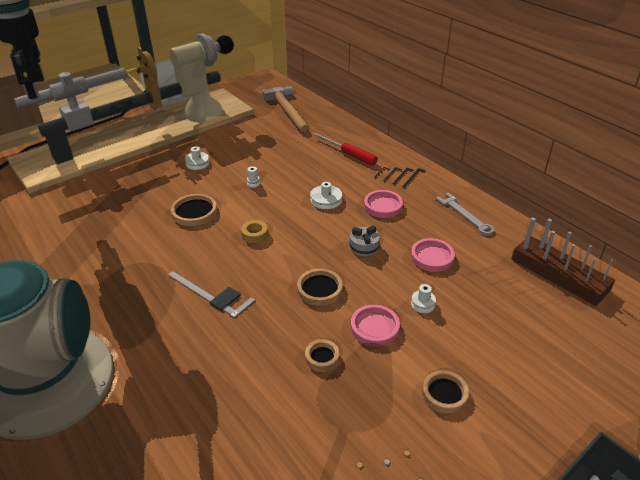

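The dishes, pulleys and look-alikes in the top view:
- **Pulleys:** 72 at (283,208), 58 at (155,271), 30 at (221,246), 44 at (429,231).
- **Wooden dishes:** 84 at (226,312), 70 at (372,281), 42 at (427,320), 56 at (495,275).
- **Could be confused with these:** pink dishes at (322,176), (396,190) and (427,273), the chuck at (353,223), and the brass ring at (286,286).

Next I'll measure positions from depth.

Run:
```python
from h import *
px={"p72":(283,208),"p58":(155,271),"p30":(221,246),"p44":(429,231),"d84":(226,312),"d70":(372,281),"d42":(427,320),"d56":(495,275),"ring":(286,286),"chuck":(353,223)}
P={c:robot.get_image(c) for c in("top","side")}
C={c:cloud(P[c]) for c in P}
for n,(u,v) in px.items():
    a=C["top"][v,u][:2]
    for c in P:
        w=C[c].reshape(-1,3); w=w[np.isfinite(w).all(1)]
        w=w[np.hypot(*(w[:,:2]-a).T)<.062]
        lo,hi=((.034,.05) if n[0] in"p" else (.010,.022))
        m=w[(w[:,2]>lo)&(w[:,2]<hi)]
        if len(m)<4: print(n,c,"few",len(m)); continue
        (x,y),r=cv2.minEnclosingCircle(m[:,:2].astype(np.float32))
        print(n,c,"circ",np.round((x,y),4),"D",round(2000*r),"mean",m.mean(0).round(4),len(m),"zmed-all",np.percentile(w[:,2],[5,50,99]).round(3))
        if n[0]=="p":
            m=w[(w[:,2]>.008)&(w[:,2]<.05)]; (x,y),r=cv2.minEnclosingCircle(m[:,:2].astype(np.float32)); print("   disc",np.round((x,y),4),round(2000*r))
p=P["top"]["image"][150:350,130:530]; cv2.imwrite("pics/crop1.png",cv2.cvtColor(cv2.resize(p,(800,400),interpolation=cv2.INTER_CUBIC),cv2.COLOR_RGB2BGR))
```

```text
p72 top circ [0.6655 0.1125] D 22 mean [0.6653 0.1123 0.0426] 68 zmed-all [-0.004  0.003  0.044]
   disc [0.66   0.1093] 121
p72 side circ [0.6652 0.1149] D 29 mean [0.6656 0.1112 0.041 ] 73 zmed-all [-0.001  0.003  0.043]
   disc [0.6657 0.1133] 78
p58 top circ [0.5123 0.4285] D 23 mean [0.5112 0.4279 0.0421] 68 zmed-all [-0.004  0.002  0.045]
   disc [0.5109 0.4245] 116
p58 side circ [0.5137 0.4288] D 29 mean [0.5106 0.4257 0.0413] 61 zmed-all [-0.001  0.002  0.043]
   disc [0.5103 0.4287] 63
p30 top circ [0.5712 0.2674] D 23 mean [0.571  0.2662 0.0422] 68 zmed-all [-0.004  0.001  0.044]
   disc [0.5672 0.2612] 121
p30 side circ [0.5707 0.2662] D 30 mean [0.5708 0.265  0.0412] 69 zmed-all [-0.002  0.001  0.044]
   disc [0.5724 0.2646] 33
p44 top circ [ 0.6036 -0.2526] D 23 mean [ 0.6033 -0.2524  0.0425] 69 zmed-all [-0.004  0.001  0.044]
   disc [ 0.5961 -0.2487] 122
p44 side circ [ 0.6053 -0.2521] D 26 mean [ 0.6039 -0.2535  0.0411] 119 zmed-all [-0.002  0.001  0.043]
   disc [ 0.581  -0.2475] 94
d84 top circ [0.4085 0.2536] D 103 mean [0.4095 0.2545 0.0151] 547 zmed-all [-0.003  
[... 443 characters left out ...]
35 -0.2367] D 60 mean [ 0.3831 -0.2386  0.0148] 461 zmed-all [-0.002  0.     0.017]
d56 top circ [ 0.4896 -0.4067] D 87 mean [ 0.4897 -0.412   0.0154] 319 zmed-all [-0.003  0.003  0.021]
d56 side circ [ 0.4935 -0.4139] D 75 mean [ 0.4908 -0.414   0.0151] 672 zmed-all [-0.002  0.001  0.018]
ring top circ [0.4575 0.0997] D 85 mean [0.4711 0.1051 0.0186] 190 zmed-all [-0.004  0.002  0.025]
ring side circ [0.4728 0.1047] D 62 mean [0.4708 0.1025 0.0179] 342 zmed-all [-0.002  0.001  0.023]
chuck top circ [ 0.6169 -0.0722] D 115 mean [ 0.6043 -0.0609  0.015 ] 35 zmed-all [-0.004  0.003  0.045]
chuck side circ [ 0.6243 -0.0683] D 59 mean [ 0.6127 -0.0811  0.0159] 138 zmed-all [-0.002  0.002  0.044]
```

View pics/crop1.png

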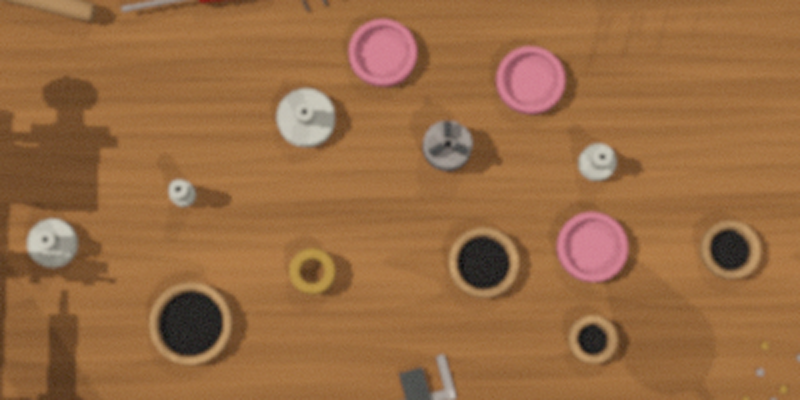

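The depth sizes match the picks: the dish rims measure about 103, 90, 60 and 75 mm, and the hubs are about 22 mm wide with tops at 42 mm. The crop confirms that the four wooden dishes have dark felt and the three pink dishes are decoys. I'll start with the 58 mm pulley.

Emit:
arm_command(targets="0 0 -7.64 0 0 0 0; 0 0 -7.64 0 0 0 0; 0 0 -7.64 0 0 0 0; 0 0 0 -4.1 -1.45 0 0; 0 0 0 -4.1 -1.45 0 0; 0 0 0 -4.1 -1.45 0 0; 0 0 0 -4.1 -1.45 0 0; 0 0 0 -4.1 -1.45 0 0; 0 0 0 -4.1 -1.45 0 0; 0 0 0 -4.2 -1.45 0 0; 0 0 0 0 0 5 0; 0 0 0 0 0 5 0", force=40)

```text
t: 1.9
tool_pos: [0.515, 0.4282, 0.1318]
tool_rot: [3.138, 0.005, 3.139]
ft_force: [0.4, 0.2, -1.0]
opening: 0.0853
```

```bash
cat > w.py <<'E'
import sys
from h import *
def wrist(name,lo=.034,hi=.055,rad=.06):
    p=robot.get_image("wrist"); save(p,name); s=robot.state(); a=np.array(s["tool_pos"])[:2]
    w=cloud(p).reshape(-1,3); w=w[np.isfinite(w).all(1)]
    w=w[(np.hypot(*(w[:,:2]-a).T)<rad)&(w[:,2]>lo)&(w[:,2]<hi)]
    print("t",s["t"],"tcp",np.round(s["tool_pos"],4),"yaw",s["tool_rot"],"op",s["opening"])
    if len(w)>5:
        (x,y),r=cv2.minEnclosingCircle(w[:,:2].astype(np.float32)); print("circ",round(x,4),round(y,4),"D",r*2000,"mean",w.mean(0).round(4),len(w))
if __name__=="__main__": wrist(sys.argv[1],*map(float,sys.argv[2:]))
E
python3 w.py w1
```

```text
t 1.95 tcp [0.5081 0.4243 0.1208] yaw [-3.13319999 -0.01273791  3.13992095] op 0.08543592909658763
circ 0.5114 0.4269 D 22.215010598301888 mean [0.5103 0.427  0.0413] 1051
```

View pics/w1.png

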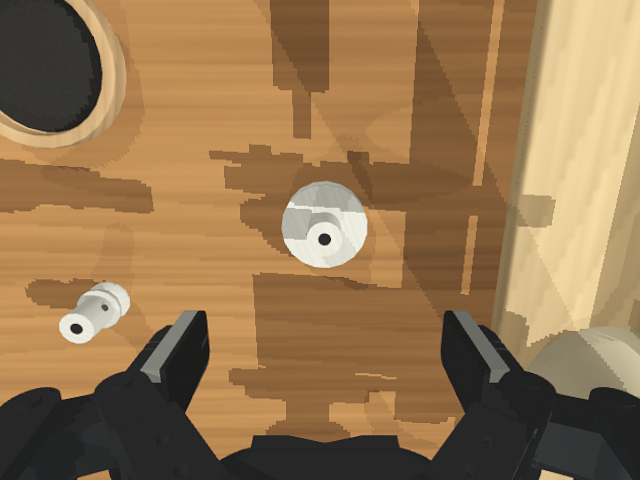

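Wrist depth agrees, with the hub at (0.511, 0.427) and its top at 41–42 mm. Now I'll descend partway and let the arm settle.

Emit:
arm_command(targets="0 0 0 0 0 0 0; 0 0 0 0 0 3 0; 0 0 0 0 0 4 0; 0 0 0 0 0 2 0; 0 0 0 0 0 1 0; 0 0 0 0 0 0.5 0; 0 0 0 0 0 0 0; 0 0 0 0 0 0 0; 0 0 0 0 0 0 0; 0 0 0 0 0 0 0")

```text
t: 2.95
tool_pos: [0.5124, 0.4286, 0.0274]
tool_rot: [3.14, 0.002, -3.141]
ft_force: [-0.8, -0.7, 0.3]
opening: 0.0853
```

Emit:
arm_command(targets="0 0 0 0 0 0.5 0; 0 0 0 0 0 0 0; 0 0 0 0 0 0 1; 0 0 0 0 0 0 1; 0 0 0 0 0 0 1; 0 0 0 0 0 0 1; 0 0 0 0 0 0 1; 0 0 0 0 0 0 1; 0 0 0 0 0 0 1; 0 0 0 0 0 0 1")

```text
t: 3.95
tool_pos: [0.5121, 0.4284, 0.0215]
tool_rot: [3.141, 0.001, -3.141]
ft_force: [-0.3, 0.6, 0.8]
opening: 0.0205
```

Emit:
arm_command(targets="0 0 0 0 0 -1 1; 0 0 0 0 0 -3 1; 0 0 0 0 0 -3 1; 0 0 0 0 0 -1 1; 0 0 0 0.3 -2.5 0 1; 0 0 0 0.3 -4.5 0 1; 0 0 0 0.3 -4.9 0 1; 0 0 0 0.3 -4.9 0 1; 0 0 0 0.3 -4.9 0 1; 0 0 0 0.3 -4.9 0 1; 0 0 0 0.3 -4.9 0 1; 0 0 0 0.3 -4.9 0 1", force=60)

```text
t: 5.15
tool_pos: [0.4869, 0.0625, 0.1009]
tool_rot: [3.142, -0.001, -3.141]
ft_force: [0.8, 0.0, -0.9]
opening: 0.0193
```

Emit:
arm_command(targets="0 0 0 0.3 -4.9 0 1; 0 0 0 0.2 -4.9 0 1; 0 0 0 0.2 -4 0 1; 0 0 0 0.1 -2.2 0 1; 0 0 0 0 -1.0 0 1; 0 0 0 0 0 0 1; 0 0 0 0 0 0 1; 0 0 0 0 0 0 1; 0 0 0 0 0 0 1")

```text
t: 6.05
tool_pos: [0.48, -0.1045, 0.1012]
tool_rot: [3.141, -0.0, -3.14]
ft_force: [-0.0, -0.7, -0.8]
opening: 0.0203
```

```bash
python3 w.py w2 .010 .020 .09; python3 -c "
from h import *
for c in('top','side'):
    p=robot.get_image(c); w=cloud(p).reshape(-1,3); w=w[np.isfinite(w).all(1)]
    w=w[(np.hypot(*(w[:,:2]-[.4795,-.107]).T)<.05)&(w[:,2]>.01)&(w[:,2]<.02)]; print(c,len(w),w.mean(0))"
```

```text
t 6.1 tcp [ 0.48   -0.1046  0.1013] yaw [ 3.14123164e+00 -3.25879731e-05 -3.13970009e+00] op 0.019478882010047993
circ 0.4793 -0.1076 D 85.63049882650375 mean [ 0.4593 -0.109   0.0152] 3387
top 125 [ 0.45069702 -0.10447604  0.01497719]
side 552 [ 0.47944106 -0.10796295  0.01493232]
```

View pics/w2.png

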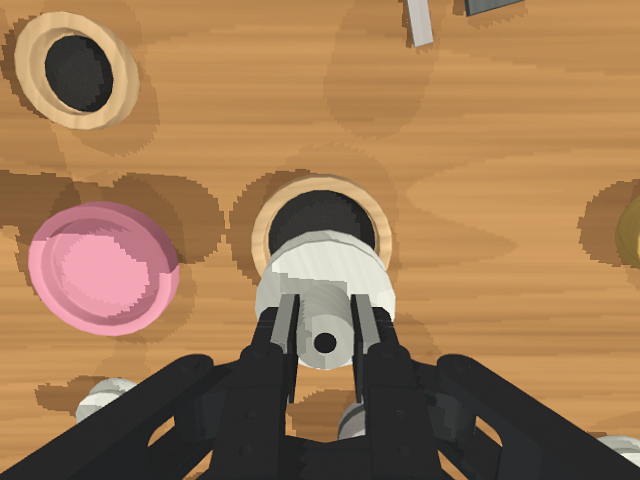

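The dish centre is (0.479, -0.1076) and the rim measures 86 mm, so it is dish_70. The pulley hangs level in the jaws. I'll correct y by -3 mm and lower it.

Emit:
arm_command(targets="0 0 0 0 -0.3 2 1; 0 0 0 0 0 3 1; 0 0 0 0 0 1 1; 0 0 0 0 0 0.5 1; 0 0 0 0 0 0.4 1; 0 0 0 0 0 0.2 1; 0 0 0 0 0 0.2 1; 0 0 0 0 0 0 1; 0 0 0 0 0 0 1; 0 0 0 0 0 0 1")

```text
t: 7.2
tool_pos: [0.4802, -0.1088, 0.0286]
tool_rot: [-3.141, 0.001, -3.141]
ft_force: [-0.2, 0.6, -0.5]
opening: 0.0195
```

Emit:
arm_command(targets="0 0 0 0 0 0.1 1; 0 0 0 0 0 0 1; 0 0 0 0 0 0 0.5; 0 0 0 0 0 0 0; 0 0 0 0 0 0 0; 0 0 0 0 0 0 0; 0 0 0 0 0 0 0; 0 0 0 0 0 -2 0; 0 0 0 0 0 -4 0; 0 0 0 0 0 -4 0; 0 0 0 -2.5 -2.9 0 0; 0 0 0 -2.5 -2.9 0 0")

```text
t: 8.4
tool_pos: [0.5312, -0.1671, 0.1296]
tool_rot: [-3.14, 0.004, -3.14]
ft_force: [0.3, 0.4, -0.0]
opening: 0.0855
```

Emit:
arm_command(targets="0 0 0 -2.5 -2.9 0 0; 0 0 0 -2.4 -2.9 0 0; 0 0 0 -1.5 -1.7 0 0; 0 0 0 -0.9 -1.1 0 0; 0 0 0 0 0 0 0; 0 0 0 0 0 0 0; 0 0 0 0 0 0 0; 0 0 0 0 0 0 0")

```text
t: 9.2
tool_pos: [0.6024, -0.2518, 0.1275]
tool_rot: [3.141, -0.0, -3.141]
ft_force: [-0.4, 0.5, 0.0]
opening: 0.0853
```

```bash
python3 w.py w3; python3 -c "
from h import *
p=robot.get_image('top'); save(p,'top2'); w=cloud(p).reshape(-1,3); w=w[np.isfinite(w).all(1)]
w=w[(np.hypot(*(w[:,:2]-[.4795,-.107]).T)<.045)]
for lo,hi in((.036,.06),(.017,.03)):
    m=w[(w[:,2]>lo)&(w[:,2]<hi)]; print(len(m),m.mean(0).round(4))"
```

```text
t 9.25 tcp [ 0.6025 -0.2519  0.1276] yaw [ 3.14134552e+00 -8.91569108e-05 -3.14075599e+00] op 0.08530823112447962
circ 0.6044 -0.2542 D 22.455884143710136 mean [ 0.6034 -0.2542  0.0412] 1071
72 [ 0.4788 -0.1081  0.0479]
484 [ 0.4792 -0.1065  0.0219]
```

The 58 mm pulley is seated: hub top at 48 mm and within 1 mm of the dish centre. Now the 44 mm pulley.

Emit:
arm_command(targets="0 0 0 -0.15 -0.2 3 0; 0 0 0 0 0 4 0; 0 0 0 0 0 2 0; 0 0 0 0 0 1 0; 0 0 0 0 0 0.6 0; 0 0 0 0 0 0 0; 0 0 0 0 0 0 0; 0 0 0 0 0 0 0; 0 0 0 0 0 0 0")

```text
t: 10.2
tool_pos: [0.6051, -0.255, 0.0224]
tool_rot: [-3.141, 0.002, -3.141]
ft_force: [0.2, -0.3, 0.2]
opening: 0.0855
```

Emit:
arm_command(targets="0 0 0 0 0 0 1; 0 0 0 0 0 0 1; 0 0 0 0 0 0 1; 0 0 0 0 0 0 1; 0 0 0 0 0 0 1; 0 0 0 0 0 0 1; 0 0 0 0 0 0 1; 0 0 0 0 0 0 1")

```text
t: 11.0
tool_pos: [0.6047, -0.2548, 0.0215]
tool_rot: [-3.141, 0.001, -3.141]
ft_force: [0.1, 0.7, 3.1]
opening: 0.0199
```

Emit:
arm_command(targets="0 0 0 0 0 -1 1; 0 0 0 0 0 -3 1; 0 0 0 0 0 -3 1; 0 0 0 0 0 -1 1; 0 0 0 1.5 -2.1 0 1; 0 0 0 2.5 -3.4 0 1; 0 0 0 2.5 -3.4 0 1; 0 0 0 2.5 -3.4 0 1; 0 0 0 1.5 -2.1 0 1; 0 0 0 1 -1.4 0 1; 0 0 0 0 0 0 1; 0 0 0 0 0 0 1")

```text
t: 12.2
tool_pos: [0.4898, -0.412, 0.1009]
tool_rot: [3.14, 0.0, 3.141]
ft_force: [0.4, -0.5, 0.3]
opening: 0.0195
```

Emit:
arm_command(targets="0 0 0 0 0 0 1; 0 0 0 0 0 0 1; 0 0 0 0 0 0 1")

```text
t: 12.5
tool_pos: [0.4903, -0.4118, 0.1013]
tool_rot: [3.141, 0.0, -3.14]
ft_force: [0.1, 0.5, -1.5]
opening: 0.0202
```

```bash
python3 w.py w4 .010 .020 .075
```

```text
t 12.55 tcp [ 0.4901 -0.412   0.1013] yaw [ 3.14141831e+00  1.05951421e-04 -3.14007597e+00] op 0.019833762040604382
circ 0.4909 -0.4146 D 71.80698215961456 mean [ 0.4768 -0.4151  0.0152] 2990
```

View pics/w4.png

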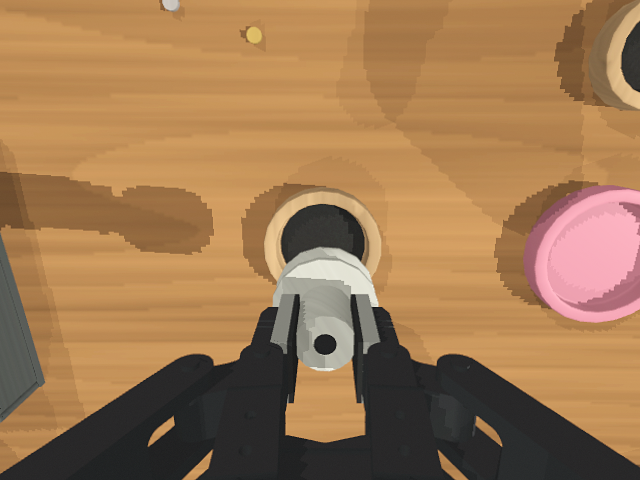

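The rim measures 72 mm at (0.4909, -0.4146), so this is dish_56. The pulley hangs level; I'll correct by about (+1, -2.5) mm and lower it.

Emit:
arm_command(targets="0 0 0 -0.1 -0.25 2 1; 0 0 0 0 0 3 1; 0 0 0 0 0 1 1; 0 0 0 0 0 0.5 1; 0 0 0 0 0 0.4 1; 0 0 0 0 0 0.2 1; 0 0 0 0 0 0.2 1; 0 0 0 0 0 0.1 1; 0 0 0 0 0 0 1; 0 0 0 0 0 0 1; 0 0 0 0 0 0 1")

```text
t: 13.65
tool_pos: [0.4907, -0.4154, 0.0275]
tool_rot: [-3.141, 0.0, -3.141]
ft_force: [-0.0, 0.2, -0.3]
opening: 0.0198
```

Emit:
arm_command(targets="0 0 0 0 0 0 0.5; 0 0 0 0 0 0 0; 0 0 0 0 0 0 0; 0 0 0 0 0 0 0; 0 0 0 0 0 0 0; 0 0 0 0 0 -2 0; 0 0 0 0 0 -4 0; 0 0 0 0 0 -4 0; 0 0 0 -1 2.5 0 0; 0 0 0 -1.6 4.7 0 0; 0 0 0 -1.6 4.7 0 0; 0 0 0 -1.6 4.7 0 0")

```text
t: 14.85
tool_pos: [0.5488, -0.2478, 0.1275]
tool_rot: [-3.142, 0.001, 3.141]
ft_force: [0.7, -0.8, 0.7]
opening: 0.0854
```

Emit:
arm_command(targets="0 0 0 -1.5 4.7 0 0; 0 0 0 -1.5 4.7 0 0; 0 0 0 -1.5 4.7 0 0; 0 0 0 -1.5 4.7 0 0; 0 0 0 -1.5 4.7 0 0; 0 0 0 -1.5 4.7 0 0; 0 0 0 -1.5 4.3 0 0; 0 0 0 -0.9 2.4 0 0; 0 0 0 -0.3 1.1 0 0; 0 0 0 0 0 0 0; 0 0 0 0 0 0 0; 0 0 0 0 0 0 0")

```text
t: 16.05
tool_pos: [0.665, 0.109, 0.1274]
tool_rot: [-3.141, -0.001, 3.14]
ft_force: [-0.6, 0.9, -0.6]
opening: 0.0856
```

```bash
python3 w.py w5; python3 -c "
from h import *
p=robot.get_image('top'); save(p,'top3'); w=cloud(p).reshape(-1,3); w=w[np.isfinite(w).all(1)]
w=w[(np.hypot(*(w[:,:2]-[.4909,-.4146]).T)<.045)]
for lo,hi in((.036,.06),(.017,.03)):
    m=w[(w[:,2]>lo)&(w[:,2]<hi)]; print(len(m),m.mean(0).round(4))"
```

```text
t 16.1 tcp [0.6651 0.109  0.1274] yaw [-3.14117202e+00 -3.44706656e-04  3.13997447e+00] op 0.08527669838967668
circ 0.6666 0.1115 D 22.50341698527336 mean [0.6657 0.1115 0.0412] 1084
77 [ 0.4891 -0.4144  0.0478]
280 [ 0.4888 -0.4129  0.0212]
```

The 44 mm pulley is seated, with its hub top at 48 mm. Next is the 72 mm pulley with a (+1, +2.5) mm correction.

Emit:
arm_command(targets="0 0 0 -0.1 0.25 3 0; 0 0 0 0 0 4 0; 0 0 0 0 0 2 0; 0 0 0 0 0 1 0; 0 0 0 0 0 0.6 0; 0 0 0 0 0 0 0; 0 0 0 0 0 0 0; 0 0 0 0 0 0 0; 0 0 0 0 0 0 0")

```text
t: 17.05
tool_pos: [0.6671, 0.1134, 0.0224]
tool_rot: [3.141, 0.002, -3.141]
ft_force: [-0.5, -0.4, 0.3]
opening: 0.0854
```

Emit:
arm_command(targets="0 0 0 0 0 0 1; 0 0 0 0 0 0 1; 0 0 0 0 0 0 1; 0 0 0 0 0 0 1; 0 0 0 0 0 0 1; 0 0 0 0 0 0 1; 0 0 0 0 0 0 1; 0 0 0 0 0 0 1")

```text
t: 17.85
tool_pos: [0.6665, 0.1132, 0.0215]
tool_rot: [-3.142, 0.0, -3.141]
ft_force: [-1.0, -0.4, 2.4]
opening: 0.0199
```

Emit:
arm_command(targets="0 0 0 0 0 -1 1; 0 0 0 0 0 -3 1; 0 0 0 0 0 -3 1; 0 0 0 0 0 -1 1; 0 0 0 2 1.1 0 1; 0 0 0 4 2.2 0 1; 0 0 0 4.2 2.3 0 1; 0 0 0 4.2 2.3 0 1; 0 0 0 4.2 2.3 0 1; 0 0 0 3.7 2 0 1; 0 0 0 2.3 1.2 0 1; 0 0 0 1.1 0.6 0 1")

```text
t: 19.05
tool_pos: [0.4059, 0.2536, 0.1006]
tool_rot: [-3.141, -0.003, -3.139]
ft_force: [0.2, -0.1, -3.1]
opening: 0.02
```

Emit:
arm_command(targets="0 0 0 0 0 0 1; 0 0 0 0 0 0 1; 0 0 0 0 0 0 1; 0 0 0 0 0 0 1")

```text
t: 19.45
tool_pos: [0.4108, 0.2528, 0.1012]
tool_rot: [3.142, 0.001, 3.14]
ft_force: [0.6, 0.8, -2.9]
opening: 0.0198
```

```bash
python3 w.py w6 .010 .020 .09
```

```text
t 19.5 tcp [0.4105 0.2528 0.1012] yaw [3.14157610e+00 3.61894011e-04 3.14046287e+00] op 0.01962666224514174
circ 0.4095 0.2532 D 99.8142883181572 mean [0.383  0.2547 0.0152] 3807
```

View pics/w6.png

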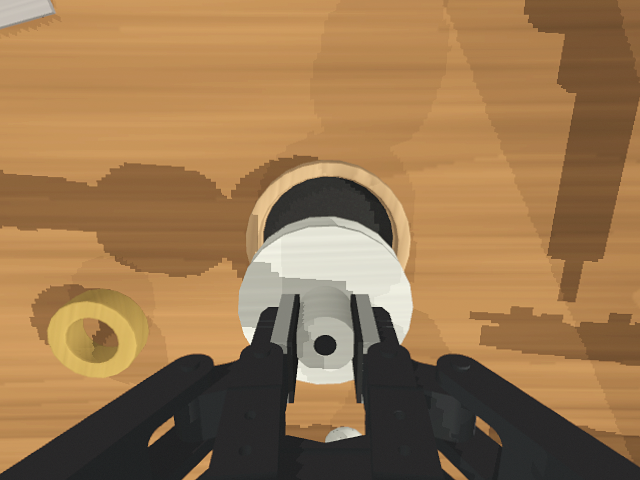

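The rim measures 100 mm at (0.4095, 0.2532), so this is dish_84. Lowering.

Emit:
arm_command(targets="0 0 0 0.1 0.1 2 1; 0 0 0 0 0 3 1; 0 0 0 0 0 1 1; 0 0 0 0 0 0.5 1; 0 0 0 0 0 0.4 1; 0 0 0 0 0 0.2 1; 0 0 0 0 0 0.2 1; 0 0 0 0 0 0.1 1; 0 0 0 0 0 0 1; 0 0 0 0 0 0 1; 0 0 0 0 0 0 1")

```text
t: 20.6
tool_pos: [0.4086, 0.2544, 0.0276]
tool_rot: [3.141, 0.001, -3.141]
ft_force: [-0.0, 0.4, -1.6]
opening: 0.0195
```

Emit:
arm_command(targets="0 0 0 0 0 0 0.5; 0 0 0 0 0 0 0; 0 0 0 0 0 0 0; 0 0 0 0 0 0 0; 0 0 0 0 0 0 0; 0 0 0 0 0 -2 0; 0 0 0 0 0 -4 0; 0 0 0 0 0 -4 0; 0 0 0 -2 0.2 0 0; 0 0 0 -4 0.3 0 0; 0 0 0 -4 0.3 0 0; 0 0 0 -3.5 0.3 0 0")

```text
t: 21.8
tool_pos: [0.5453, 0.2654, 0.1276]
tool_rot: [3.141, 0.001, -3.141]
ft_force: [0.6, 0.7, -0.2]
opening: 0.0856
```

Emit:
arm_command(targets="0 0 0 -1.7 0.2 0 0; 0 0 0 -1 0.1 0 0; 0 0 0 0 0 0 0; 0 0 0 0 0 0 0; 0 0 0 0 0 0 0; 0 0 0 0 0 0 0")

```text
t: 22.4
tool_pos: [0.5693, 0.2683, 0.1276]
tool_rot: [-3.142, -0.0, -3.141]
ft_force: [-0.2, -0.1, -1.5]
opening: 0.0854
```

```bash
python3 w.py w7; python3 -c "
from h import *
p=robot.get_image('side'); save(p,'side3'); w=cloud(p).reshape(-1,3); w=w[np.isfinite(w).all(1)]
w=w[(np.hypot(*(w[:,:2]-[.4095,.2532]).T)<.045)]
for lo,hi in((.036,.06),(.017,.03)):
    m=w[(w[:,2]>lo)&(w[:,2]<hi)]; print(len(m),m.mean(0).round(4))"
```

```text
t 22.45 tcp [0.5695 0.2684 0.1277] yaw [ 3.14147383e+00 -2.27138578e-05 -3.14088667e+00] op 0.08533580776916533
circ 0.5713 0.2662 D 22.39961363375187 mean [0.5704 0.2661 0.0412] 1056
96 [0.4083 0.2517 0.0457]
498 [0.4065 0.2486 0.0223]
```

Emit:
arm_command(targets="0 0 0 -0.15 -0.1 3 0; 0 0 0 0 0 4 0; 0 0 0 0 0 2 0; 0 0 0 0 0 1 0; 0 0 0 0 0 0.6 0; 0 0 0 0 0 0 0; 0 0 0 0 0 0 0; 0 0 0 0 0 0 0; 0 0 0 0 0 0 0")

```text
t: 23.4
tool_pos: [0.5725, 0.2675, 0.0224]
tool_rot: [3.141, 0.002, -3.141]
ft_force: [0.2, -0.2, -0.4]
opening: 0.0855
```

Emit:
arm_command(targets="0 0 0 0 0 0 1; 0 0 0 0 0 0 1; 0 0 0 0 0 0 1; 0 0 0 0 0 0 1; 0 0 0 0 0 0 1; 0 0 0 0 0 0 1; 0 0 0 0 0 0 1; 0 0 0 0 0 0 1")

```text
t: 24.2
tool_pos: [0.5722, 0.2673, 0.0216]
tool_rot: [3.141, 0.001, -3.141]
ft_force: [0.5, -0.7, 2.1]
opening: 0.0196
```

Emit:
arm_command(targets="0 0 0 0 0 -1 1; 0 0 0 0 0 -3 1; 0 0 0 0 0 -4 1; 0 0 0 0 0 -2 1; 0 0 0 0.9 -2.3 0 1; 0 0 0 1.6 -4.2 0 1; 0 0 0 1.7 -4.6 0 1; 0 0 0 1.7 -4.6 0 1; 0 0 0 1.7 -4.6 0 1; 0 0 0 1.7 -4.6 0 1; 0 0 0 1.7 -4.6 0 1; 0 0 0 1.7 -4.6 0 1")

```text
t: 25.4
tool_pos: [0.444, -0.0752, 0.1218]
tool_rot: [-3.141, 0.001, -3.141]
ft_force: [2.9, -0.2, -0.4]
opening: 0.0197
```

Emit:
arm_command(targets="0 0 0 1.7 -4.6 0 1; 0 0 0 1.7 -4.6 0 1; 0 0 0 1.4 -3.7 0 1; 0 0 0 0.9 -2.3 1 1; 0 0 0 0.5 -1.3 1 1; 0 0 0 0 0 0 1; 0 0 0 0 0 0 1; 0 0 0 0 0 0 1; 0 0 0 0 0 0 1; 0 0 0 0 0 0 1")

```text
t: 26.4
tool_pos: [0.3835, -0.2381, 0.1016]
tool_rot: [-3.141, 0.001, -3.14]
ft_force: [0.6, 0.2, -0.7]
opening: 0.0199
```

```bash
python3 w.py w8 .010 .020 .07
```

```text
t 26.45 tcp [ 0.3834 -0.2381  0.1015] yaw [-3.14148546e+00  4.10874551e-04 -3.13999620e+00] op 0.0201184979334795
circ 0.3833 -0.2389 D 58.39981511235237 mean [ 0.3751 -0.2388  0.0151] 2642
```

View pics/w8.png

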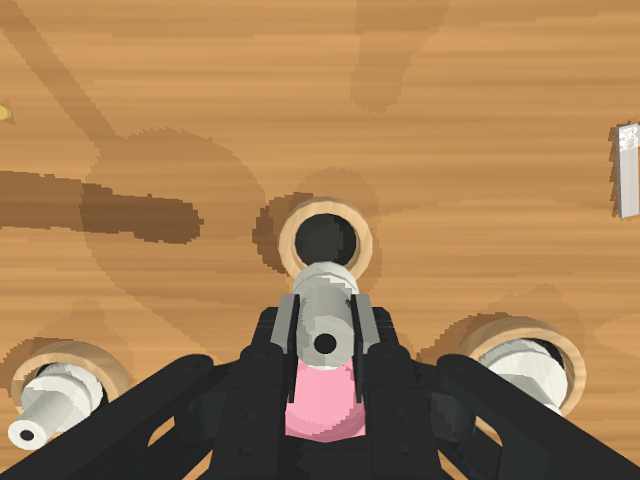

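The rim measures 58 mm at (0.3833, -0.2389), so this is dish_42. The pulley is centred within 1 mm, and the 44 and 58 mm pulleys show seated in their dishes. I'll lower, release and retreat.

Emit:
arm_command(targets="0 0 0 0 0 2 1; 0 0 0 0 0 3 1; 0 0 0 0 0 1 1; 0 0 0 0 0 0.5 1; 0 0 0 0 0 0.4 1; 0 0 0 0 0 0.2 1; 0 0 0 0 0 0.2 1; 0 0 0 0 0 0.1 1; 0 0 0 0 0 0 1; 0 0 0 0 0 0 1; 0 0 0 0 0 0 1")

```text
t: 27.55
tool_pos: [0.3832, -0.2389, 0.0275]
tool_rot: [-3.141, 0.0, -3.141]
ft_force: [-0.2, -0.2, 1.6]
opening: 0.0197
```

Emit:
arm_command(targets="0 0 0 0 0 0 0.5; 0 0 0 0 0 0 0; 0 0 0 0 0 0 0; 0 0 0 0 0 0 0; 0 0 0 0 0 0 0; 0 0 0 0 0 -2 0; 0 0 0 0 0 -4 0; 0 0 0 0 0 -5 0; 0 0 0 0 0 -5 0; 0 0 0 2 4 -2 0; 0 0 0 2 4 0 0; 0 0 0 2 4 0 0")

```text
t: 28.75
tool_pos: [0.3226, -0.1179, 0.2081]
tool_rot: [-3.141, 0.002, 3.14]
ft_force: [0.1, 0.2, -0.1]
opening: 0.0852
```

Emit:
arm_command(targets="0 0 0 0 4.5 0 0; 0 0 0 0 4.5 0 0; 0 0 0 0 2 0 0; 0 0 0 0 0 0 0; 0 0 0 0 0 0 0; 0 0 0 0 0 0 0; 0 0 0 0 0 0 0")

```text
t: 29.45
tool_pos: [0.3232, -0.0098, 0.2072]
tool_rot: [-3.141, -0.0, 3.14]
ft_force: [0.1, -0.0, -0.8]
opening: 0.0852
```

Run:
```python
from h import *
T={"30/42":(.3833,-.2389,.021),"44/56":(.4909,-.4146,.028),"58/70":(.4793,-.1076,.035),"72/84":(.4095,.2532,.042)}
P={c:robot.get_image(c) for c in("top","side")}
print(np.round(robot.state()["tool_pos"],3))
for c,p in P.items():
    save(p,"end_"+c); W=cloud(p).reshape(-1,3); W=W[np.isfinite(W).all(1)]
    for n,(x,y,r) in T.items():
        w=W[np.hypot(*(W[:,:2]-[x,y]).T)<r]; m=w[(w[:,2]>.042)&(w[:,2]<.06)]; d=w[(w[:,2]>.017)&(w[:,2]<.030)]
        print(c,n,"hub",(m.mean(0)-[x,y,0]).round(4),len(m),"top z95",np.percentile(m[:,2],90).round(4) if len(m) else None,"disc z",np.median(d[:,2]).round(4))
    for n,(x,y) in {"chuck":(.6243,-.0683),"ring":(.4708,.104)}.items():
        w=W[(np.hypot(*(W[:,:2]-[x,y]).T)<.06)&(W[:,2]>.01)&(W[:,2]<.06)]; print(c,n,(w.mean(0)).round(4))
```

```text
[ 0.323 -0.01   0.207]
top 30/42 hub [-0.0014  0.0011  0.0486] 71 top z95 0.0526 disc z 0.0212
top 44/56 hub [-0.0015 -0.0003  0.0486] 71 top z95 0.0535 disc z 0.0223
top 58/70 hub [-0.0003 -0.001   0.049 ] 64 top z95 0.0538 disc z 0.0228
top 72/84 hub [-0.0008  0.0012  0.0491] 71 top z95 0.0522 disc z 0.0228
top chuck [ 0.6232 -0.0642  0.0322]
top ring [0.4712 0.1051 0.0203]
side 30/42 hub [-0.0004 -0.0006  0.0472] 139 top z95 0.0496 disc z 0.0221
side 44/56 hub [ 0.0003 -0.0009  0.0469] 156 top z95 0.0491 disc z 0.022
side 58/70 hub [ 0.0004 -0.0021  0.0472] 105 top z95 0.0498 disc z 0.0222
side 72/84 hub [-0.0007 -0.0004  0.0474] 76 top z95 0.0502 disc z 0.0226
side chuck [ 0.6207 -0.0713  0.0294]
side ring [0.4704 0.1021 0.0183]
```

View pics/end_side.png

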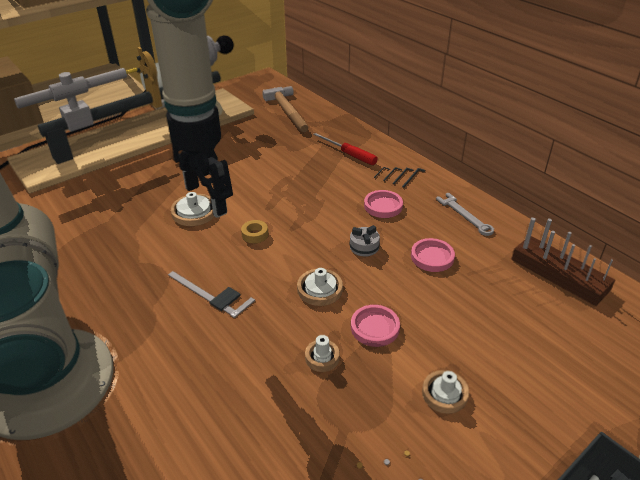

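View pics/end_top.png

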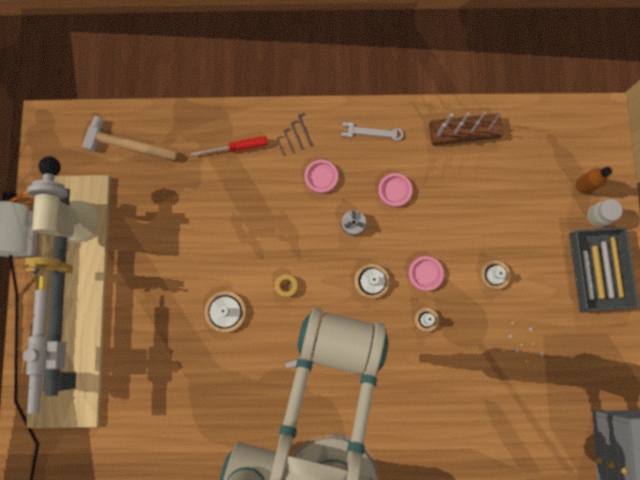

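Both end pictures show all four pulleys upright in their wooden dishes, at top-view pixels (226,312), (372,281), (427,320) and (495,275). The chuck and ring are at their original pixels, and the arm is clear of everything.

```bash
python3 -c "
from station import robot
print(robot.job_done())"
```

```text
the job is handed in; nothing more can be done
None
```

I put all four pulleys into their matching wooden dishes (30 in 42, 44 in 56, 58 in 70, 72 in 84) and handed the job in at about 29.5 s of robot time. `job_done()` gives no verdict, so the result rests on my own checks.

- **Placing:** each pulley was gripped by its hub, lowered slowly to about 1 mm or less above where it should seat, then released.
- **Final position:** in the last top and side views, every hub axis is within about 2.2 mm of its dish centre; the limit is 9 mm.
- **Final height:** disc tops read 21–23 mm and hub tops about 48 mm, as expected for pulleys seated on the recess floor. The top camera's upper hub readings went to 52–54 mm, which I put down to depth noise, because the side view read 49–50 mm and the discs lie flat.
- **Left alone:** the chuck and brass ring show no movement beyond measurement noise. The pink dishes were not touched, and the arm ended clear of everything.

No check failed. The wrist camera and the gripper disagreed by up to about 2 mm across the jaws, well inside the tolerance.

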